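# Change the sample rack on the autosampler

### The job

Change the rack on the autosampler: press the catch down so that the finished rack springs loose, slide it out of the lane and set it down upright in the white tray. Then slide the waiting rack into the lane, nose first and pull block outwards, until the catch clicks shut behind it. Work gently: do not lean hard on the catch or pull against it, do not jam or ram a rack in the lane, set racks down softly, and leave everything else on the bench as it stands.

Things in the scene. Friction and masses are not known exactly. Their poses are not given: they have to be found in the camera images.
- sampler: White autosampler, fixed: a flat deck 30 mm high carrying one steel lane, and a 150 mm high housing behind the lane's inner end. Origin on the bench under the middle of a latched rack. x along the lane, + is inwards (a rack is pushed in along +x); z up. In its frame, mm: deck x -150..68, y -100..45; housing x 102..282, y -105..95, needle arm to z 270 from x 179 on
- lane_home (a point): Where a latched rack has its origin: (0, 0, 30) mm in the sampler's frame, on the lane floor. Side guides here are 52 mm apart (a rack's foot is 50 wide, 1 mm play each side), 6 thick, 11 high; from x = -55 mm inwards they have lips over the foot (inner edges 38 apart, underside 7.5, top 11 mm above the floor), so a rack in there slides but cannot lift. The end stop halts it 2 mm past home
- lane_mouth (a point): Middle of the open outer end of the lane, on its floor, at (-147, 0, 30) mm in the sampler's frame. The side guides flare from two round pins 51 mm apart at x = -95 to about 77 here. A rack can be lifted off, or set down, when its origin is at x = -165 or less: its nose is then clear of the catch. A rack with its origin at x = -110 or more rests safely on the deck by itself
- end_stop: Dark rigid block, 66 mm wide, 34 high, at the lane's inner end, carrying the plunger; origin at the foot of the face that looks at the rack, (67, 0, 30) mm in the sampler's frame: 2 mm beyond the nose of a latched rack. The click comes before the rack meets it; do not ram it
- plunger: Steel ejector plunger, 12 mm across, in the middle of the end stop, 23 mm above the lane floor; origin at the centre of its tip. It pushes a rack out towards -x with 8 N when the rack is home and 5 N after 14 mm, the end of its stroke: a freed rack springs out by 14 to 17 mm. With catch and friction a rack takes about 8 to 18 N to push home
- catch: Dark spring rocker catch on the lane's -y side; origin on its hinge pin, (-74, -50, 35) mm in the sampler's frame, turning about the sampler's x. Press tab outside the lane, pawl inside: pressing the tab lifts the pawl. With the pawl riding on a rack's foot the tab stands about 4.5 mm low and the inner arm reaches 18 mm above the lane floor: slide fingers past it 20 mm or more above the floor
- catch_tab (a point): Centre of the top face of the catch's press tab (28 mm along the lane, 24 across), moving with it; at rest at (-74, -78, 50.5) mm in the sampler's frame. Press straight down: 4 N starts it, about 6 mm (6 to 8 N) frees the rack, a rigid stop is met at about 10 mm
- pawl (a point): Lower edge of the catch's pawl at its holding face, which looks inwards; at rest at (-65, -22, 31.5) mm in the sampler's frame, just behind the tail of a latched rack's foot. A ramp on its outer side (x -68..-92) lets an entering rack lift it; it rides on the foot and drops behind it once the tail has passed x = -65: the click
- rack_done: The finished sample rack, latched in the lane at the start. Grey plastic, 220 to 370 g, with five capped tubes in a row (fixed in it). Origin: centre of its underside; +x is its nose, z up. In mm: foot 130 long, 50 wide, 6 thick; body 32 wide, full length, 6 to 46 high: grip its flat sides near the middle; caps to 69 high; pull block at the tail x -65..-45, 68 high, 32 wide
- rack_next: The waiting sample rack, just like the finished one, with the same origin and axes; it stands on the bench away from the lane, its nose roughly towards the sampler's side. Its centre of mass is near its middle
- rack_next_nose (a point): Middle of the nose end of the waiting rack's foot, 65 mm ahead of its origin, 3 mm above its underside
- tray: Shallow white tray, 190 x 110 mm, rim 18 mm high, walls and floor 4 mm thick, fixed. Origin: centre of its underside; x along its length, z up
- beaker: Bystander: glass beaker, 72 mm across, 85 mm high, loose. Origin: centre of its underside. To be left alone
- reagent: Bystander: amber reagent bottle, 60 mm across, about 125 mm high, loose. Origin: centre of its underside. To be left alone
- jar: Bystander: white jar, 52 mm across, 62 mm high, loose. Origin: centre of its underside. To be left alone
- wash_bottle: Bystander: white wash bottle with a spout, 62 mm across, 180 mm high, loose. Origin: centre of its underside. To be left alone
- tip_box: Bystander: grey box of pipette tips with clear lid, 87 x 122 mm, 78 mm high, loose. Origin: centre of its underside. To be left alone
- petri: Bystander: covered petri dish, 94 mm across, 23 mm high, loose. Origin: centre of its underside. To be left alone
- forceps: Bystander: steel forceps lying flat, about 135 x 20 mm, 4 mm thick, loose. Origin: centre of its underside. To be left alone

How it is judged:
By the outcome, as a careful person would: the job done as asked, in the order asked, and still so for the second after the job is handed in, with the robot touching nothing.
It also fails if it takes over 72 s, if anything falls off the work surface, if the arm or the gripper's body presses on something with over 40 N, if the wrist force passes 120 N, or if a joint passes its speed limit or range.

### The arm

A 7-joint arm with a two-finger parallel gripper is mounted at the origin on the work surface. World frame = base frame: x ahead of the robot, y to its left, z up, the work surface at z = 0. Lengths are in mm, angles in rad, forces in N, time in s.
With the tool pointing down it reaches from about 400 to 925 mm from the base axis. Payload 4.1 kg.
Tool frame: the origin (TCP) lies midway between the tips of the shut fingers; the grasp point (between the pads) lies 19 mm behind it; z points along the fingers, y is the line along which they close (so a half turn about z gives the same grasp; the last joint's range is limited). The gripper opens to 85 mm and grips with 20 to 120 N. Pads are 22 mm wide; open, the fingers measure 114 mm over their backs; the gripper's body (76 mm by 85 mm) begins 54 mm behind the grasp point. The pads swing forward as they close: fully open they stand 13 mm farther back than shut.
Start: joints at [-1.4, 0.398, 0.045, 1.537, -0.019, 1.207, -0.051], TCP at [173.228, 626.529, 210.347] pointing down, gripper open.
Joint ranges: [-2.82, 2.82], [-0.49, 2.23], [-1.37, 1.46], [0, 2.46], [-1.36, 4.5], [0.23, 2], [-2.94, 2.94]. Speed limits (rad/s): [2.57, 2.57, 3.14, 3.14, 3.14, 3.14, 3.14].

### API

Orientations are given as a unit quaternion [w, x, y, z].
In Python, from station import get_obs, capture, finish_job gives the robot as it stands.
- The arm moves only by the tool drive_tool, never from a script. Its argument "rows" is a list that holds one entry, the list of rows, each a list of 4 numbers: the shift along the tool's x, y, z in units of 50 mm (1.0 is 50 mm), then the turn about the tool's z in degrees. In form: [[[dx, dy, dz, yaw], ...]]. A call has 1 to 12 rows; each row shifts and turns the commanded pose from where the row before left it, along the tool's axes as they then stand; what a row does not reach is not made up. A row lasts 1/8 s, in which the tool goes at most 62.5 mm and 10.7 degrees, less where a joint would pass 70% of its speed; a pose out of reach is approached as far as the arm can. A call is refused whole if a number of a shift passes 1 or a number of a turn 10.7, either way. A call with a gripper value outside its range is refused whole. "hand" is the closure, from 0 (fully open) to 1 (shut), set as the call begins (left out, the last holds). The fingers move at their own pace and stop on an object; "grip_force" is the grip in N (left out, the last holds). Time passes only in rows, so rows that do not move let the fingers close. It gives the time, the measured TCP pose, the force, the opening and the grip force at its end, in the units of the state.
- get_obs(): the state, without advancing time (a new reading comes with each control period).
- capture(name): name is "scene" or "side" or "wrist"; returns a dict with "color" (480x640x3 uint8, red, green, blue), "fx", "fy", "cx", "cy" (pixels), "dist" ([k1, k2, p1, p2, k3] as OpenCV has them; the pictures are not rectified), "world_from_camera" (4x4, takes a point from camera to world coordinates). Camera axes: x right, y down, z forward; pixel columns grow to the right and rows downward; lengths in mm; the calibration is good to about 2 mm. A picture is of the moment at which its call begins. There is no depth.
- finish_job(): hands the job in; it is judged then, once.
The state is a dict: "time_s": time; "q": joint angles; "joint_velocities": joint speeds; "tau": joint torques, N m; "tcp_pos": TCP position; "tcp_rot": TCP orientation; "wrist_force": force on the tool from outside, world axes, zero at the start; "wrist_torque": the same for the moment, N m; "finger_gap": finger opening in mm; "gripper_force": force on a finger pad.
Only numpy, scipy, OpenCV 4.12 (cv2) and the standard library are available. Lean on these libraries where they do the work, as an engineer would, in place of code of your own. Each camera call takes 0.05 s, during which the arm holds its last target. There are 200 camera calls.

## Working session

There is one attempt and no reset: what is moved stays moved. The work goes in short steps, Python scripts to look and compute and a tool call to move; the robot and the scene stay as the last step left them, time stands still between calls to the robot, and variables do not carry over. Pictures are saved under pics/ and viewed, at most 10 in all, crops included, and the job is handed in when it is done.

Besides the shell and the picture viewer there is one more tool, called by a JSON object that holds its "method" and its "body". drive_tool: Moves the arm, as the interface text tells. Its arguments: {"type":"object","properties":{"rows":{"type":"array"},"hand":{"type":"number"},"grip_force":{"type":"number"}},"required":["rows"]}

```bash
mkdir -p pics; ls; python3 - <<'E'
from station import *
import cv2,numpy as np,pickle
print(get_obs())
for n in("scene","side"):
    c=capture(n);pickle.dump(c,open(n+'.pkl','wb'));cv2.imwrite(f'pics/{n}1.png',c['color'][:,:,::-1])
    print(n,c['fx'],c['fy'],c['cx'],c['cy'],c['dist'],np.round(c['world_from_camera'],3).tolist())
E
```

```text
pics
{'time_s': 0.0, 'q': array([-1.39997744,  0.39916839,  0.04500649,  1.53788217, -0.01870466,
        1.20690482, -0.05069026]), 'joint_velocities': array([ 0.00120765, -0.00014729,  0.00095221, -0.00093419, -0.00121643,
        0.00055777, -0.00038479]), 'tau': array([ 3.59376363e-04, -4.75148678e+01,  1.36475980e+00, -2.54207915e+01,
        1.16896440e-02,  9.83775681e-03,  7.69277975e-07]), 'tcp_pos': array([173.04552201, 625.83850921, 209.27724132]), 'tcp_rot': array([-7.15754999e-05,  1.34428495e-01,  9.90922821e-01, -9.68149498e-04]), 'wrist_force': array([-0.53553056,  0.03127638, -1.38603629]), 'wrist_torque': array([-0.01195013,  0.0243134 , -0.02102424]), 'gripper_force': 0.0, 'finger_gap': 85.22338086917195}
scene 445.8288040726047 445.8288040726047 314.69254702833473 237.03038383774134 [0.03575704 0.         0.         0.         0.        ] [[0.665, 0.475, -0.577, 1201.47], [0.747, -0.445, 0.495, -707.03], [-0.022, -0.76, -0.65, 739.329], [0.0, 0.0, 0.0, 1.0]]
side 589.0380896500742 589.0380896500742 321.02286937738955 238.00479371634086 [0.03262375 0.         0.         0.         0.        ] [[0.979, -0.143, 0.144, 391.832], [-0.202, -0.61, 0.766, -1267.918], [-0.021, -0.779, -0.627, 970.53], [0.0, 0.0, 0.0, 1.0]]
```

View pics/scene1.png

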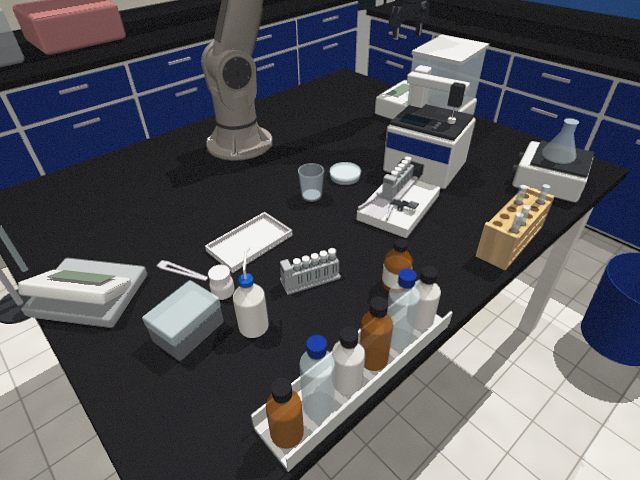

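View pics/side1.png

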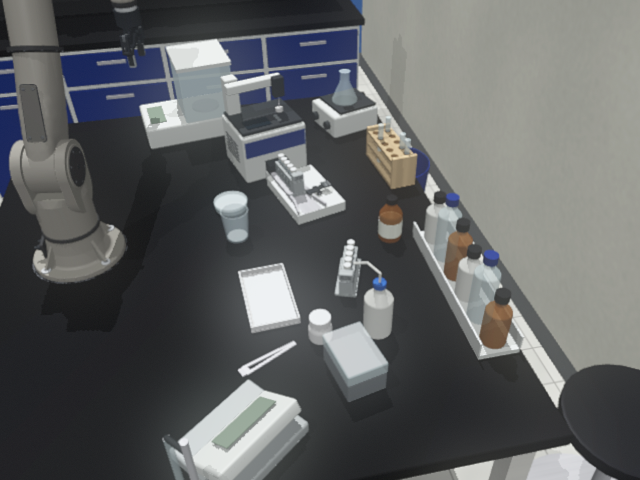

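The scene view shows the sampler with its deck near (400,205), the waiting rack at (310,270), the tray at (250,240), the wash bottle at (251,305) and the reagent at (398,268). The side view shows the sampler deck at (305,195), the rack at (347,270) and the tray at (268,297). Next I'll zoom in.

```bash
cat > h.py <<'E'
import numpy as np,cv2,pickle
def cam(n): return pickle.load(open(n+'.pkl','rb'))
def K(c): return np.array([[c['fx'],0,c['cx']],[0,c['fy'],c['cy']],[0,0,1.]])
def ray(c,p):
    p=np.array(p,float).reshape(-1,1,2); u=cv2.undistortPoints(p,K(c),np.array(c['dist']))[:,0]
    T=np.array(c['world_from_camera']); d=np.c_[u,np.ones(len(u))]@T[:3,:3].T
    return T[:3,3],d
def onz(c,p,z):
    o,d=ray(c,p); return o+d*((z-o[2])/d[:,2])[:,None]
def proj(c,X):
    T=np.linalg.inv(np.array(c['world_from_camera']))
    return cv2.projectPoints(np.array(X,float).reshape(-1,1,3),cv2.Rodrigues(T[:3,:3])[0],T[:3,3],K(c),np.array(c['dist']))[0][:,0]
def tri(c1,p1,c2,p2):
    o1,d1=ray(c1,p1);o2,d2=ray(c2,p2);r=[]
    for a,b in zip(d1,d2):
        s=np.linalg.lstsq(np.c_[a,-b],o2-o1,rcond=None)[0]; A=o1+a*s[0];B=o2+b*s[1]; r.append([*(A+B)/2,np.linalg.norm(A-B)])
    return np.array(r)
E
python3 - <<'E'
from h import *
def crop(n,x,y,w,h,W,H): return cv2.resize(cam(n)['color'][y:y+h,x:x+w,::-1],(W,H),interpolation=cv2.INTER_CUBIC)
a=np.hstack([crop('scene',350,145,100,100,400,400),crop('side',255,135,100,100,400,400)])
cv2.imwrite('pics/c1.png',a)
b=np.hstack([crop('scene',200,200,150,150,400,400),crop('side',225,225,150,150,400,400)])
cv2.imwrite('pics/c2.png',b)
E
```

```text
(no output)
```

View pics/c1.png

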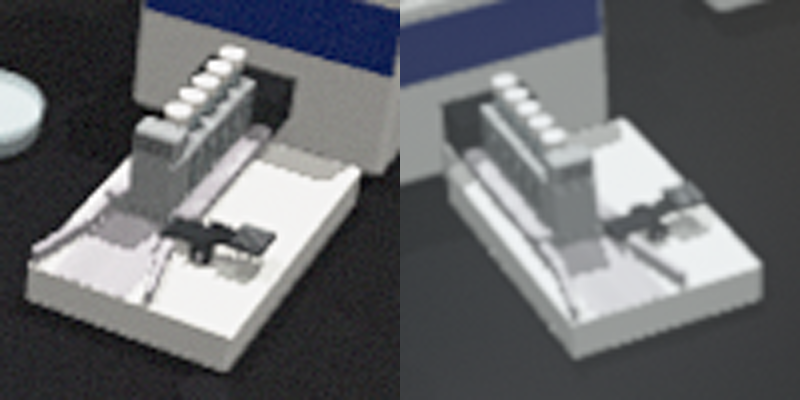

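View pics/c2.png

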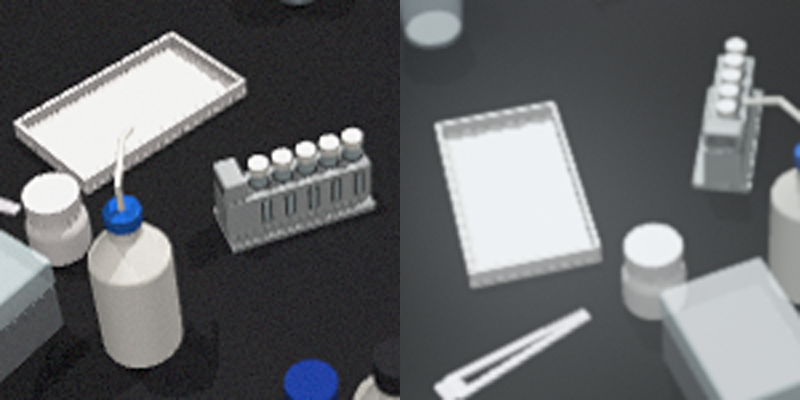

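```bash
python3 - <<'E'
from h import *
np.set_printoptions(precision=1,suppress=True)
s,d=cam('scene'),cam('side')
f=lambda pts,x,y,k:np.array([[x+(a+.5)/k-.5,y+(b+.5)/k-.5] for a,b in pts])
# sampler: outer +y corner, outer -y corner, inner -y corner ; 
S=f([(28,265),(228,338),(358,182)],350,145,4); D=f([(173,322),(362,262),(220,118)],255,135,4)
print('deck tri',tri(s,S,d,D)); print(onz(s,S,30),onz(d,D,30))
# caps: nose..tail
caps=[(234,52),(221,64),(208,78),(193,93),(178,109)]; cd=[(103,78),(119,90),(125,104),(139,119),(153,133)]
C=f(caps,350,145,4);E=f(cd,255,135,4)
print('caps done',onz(s,C,99),onz(d,E,99))
# rack next: caps from block to nose
C=f([(259,162),(282,155),(305,148),(328,142),(352,134)],200,200,8/3);E=f([(326,103),(328,88),(330,74),(333,60),(336,45)],225,225,8/3)
print('caps next',onz(s,C,69),onz(d,E,69))
# block top corners / foot
print('foot next scene: tail near, nose near',onz(s,f([(236,248),(374,206)],200,200,8/3),3), 'side tail L,R',onz(d,f([(294,184),(351,188)],225,225,8/3),3))
# tray outer rim corners z=18
S=f([(15,126),(88,190),(246,84),(172,34)],200,200,8/3);D=f([(72,282),(201,257),(154,103),(35,124)],225,225,8/3)
for z in(18,):
  print('tray',onz(s,S,z),onz(d,D,z))
# bystanders
print('wash top cap',tri(s,f([(122,205)],200,200,8/3),d,f([(405,150)],225,225,8/3)), 'jar top',onz(s,f([(52,192)],200,200,8/3),62),onz(d,f([(253,246)],225,225,8/3),62))
print('beaker base',onz(s,[[312,195]],0),onz(d,[[236,236]],0),'reagent',onz(s,[[401,245]],125),onz(d,[[392,203]],125))
E
```

```text
deck tri [[567.7 -15.4  32.1   5.3]
 [705.7  19.3  34.2   6.2]
 [648.  233.4  24.7  14.4]]
[[568.2 -16.9  30. ]
 [705.1  19.2  30. ]
 [657.7 214.9  30. ]] [[567.9  -8.2  30. ]
 [707.3  30.3  30. ]
 [647.  238.3  30. ]]
caps done [[557.7 192.3  99. ]
 [561.7 173.7  99. ]
 [567.4 153.4  99. ]
 [572.8 131.6  99. ]
 [578.8 109.4  99. ]] [[556.6 200.9  99. ]
 [565.2 181.8  99. ]
 [566.4 161.9  99. ]
 [572.8 139.8  99. ]
 [579.3 119.4  99. ]]
caps next [[ 638.4 -277.6   69. ]
 [ 644.9 -258.3   69. ]
 [ 651.5 -238.9   69. ]
 [ 659.1 -220.    69. ]
 [ 665.5 -198.6   69. ]] [[ 639.2 -271.1   69. ]
 [ 645.6 -252.1   69. ]
 [ 651.8 -234.1   69. ]
 [ 659.1 -215.8   69. ]
 [ 666.8 -195.7   69. ]]
foot next scene: tail near, nose near [[ 649.5 -316.     3. ]
 [ 692.7 -198.     3. ]] side tail L,R [[ 604.6 -296.6    3. ]
 [ 652.1 -312.6    3. ]]
tray [[ 406.2 -377.7   18. ]
 [ 521.7 -375.1   18. ]
 [ 504.7 -185.    18. ]
 [ 393.4 -189.3   18. ]] [[ 400.7 -382.    18. ]
 [ 507.7 -378.2   18. ]
 [ 499.1 -179.1   18. ]
 [ 389.2 -183.2   18. ]]
wash top cap [[ 665.7 -421.   141.8    3.7]] jar top [[ 545.2 -418.    62. ]] [[ 544.6 -416.8   62. ]]
beaker base [[401.4 -26.7   0. ]] [[397.6 -21.9   0. ]] reagent [[ 796.7 -126.4  125. ]] [[ 784.7 -139.5  125. ]]
```

{"method": "drive_tool", "body": {"rows": [[[0,0,-1,0],[0,0,-1,0],[0,0,-1,0],[-0.75,-0.47,0,0],[-0.75,-0.47,0,0],[-0.75,-0.47,0,0],[-0.75,-0.47,0,0],[-0.75,-0.47,0,0],[-0.75,-0.47,0,0],[-0.75,-0.47,0,0],[-0.75,-0.47,0,0],[-0.75,-0.47,0,0]]], "hand": 1}}

```text
time_s: 1.6
tcp_pos: [442.8, 331.4, 359.9]
tcp_rot: [-0.0, 0.134, 0.991, -0.0]
wrist_force: [0.3, 0.3, -0.1]
finger_gap: -0.1
gripper_force: 0.0
```

{"method": "drive_tool", "body": {"rows": [[[-0.75,-0.47,0,0],[-0.75,-0.47,0,0],[-0.75,-0.47,0,0],[-0.75,-0.47,0,0],[-0.75,-0.47,0,0],[0,0,0.4,10],[0,0,0.4,10],[0,0,0.4,10],[0,0,0.4,10],[0,0,0.4,10],[0,0,0,10],[0,0,0,0]]]}}

```text
time_s: 3.1
tcp_pos: [591.2, 169.6, 259.6]
tcp_rot: [-0.0, 0.611, 0.792, -0.001]
wrist_force: [0.2, -0.2, 0.5]
finger_gap: 0.2
gripper_force: 0.0
```

```bash
python3 - <<'E'
from station import *
import cv2,numpy as np,pickle
o=get_obs();print(o['tcp_pos'],o['tcp_rot'],o['q'],o['wrist_force'])
c=capture('wrist');pickle.dump(c,open('w1.pkl','wb'));cv2.imwrite('pics/w1.png',c['color'][:,:,::-1])
print(np.round(c['world_from_camera'],3).tolist(),c['fx'],c['dist'])
E
```

```text
[591.17959287 169.61727401 259.61902097] [-2.13790012e-04  6.11008107e-01  7.91624069e-01 -6.16067007e-04] [-0.78963233  0.34874626  0.5835337   1.56876157 -0.19707196  1.28480564
  0.07834577] [ 0.17498721 -0.18309533  0.5313091 ]
[[0.967, 0.243, 0.075, 571.354], [0.254, -0.924, -0.286, 242.209], [-0.001, 0.295, -0.955, 423.52], [0.0, 0.0, 0.0, 1.0]] 380.0100471925053 [-0.0016158  0.         0.         0.         0.       ]
```

View pics/w1.png

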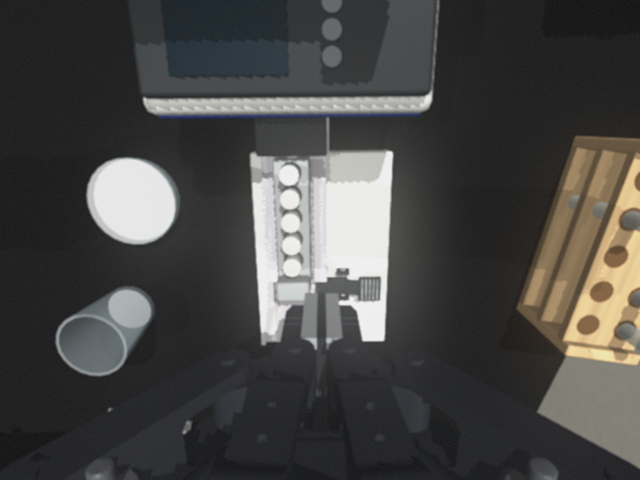

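The wrist view shows the caps of the finished rack in a column at (289..291, 175..268), the catch tab at (370,288), and the deck corners at (251,152), (392,151), (262,345) and (384,341).

```bash
python3 - <<'E'
from h import *
np.set_printoptions(precision=1,suppress=True)
w=cam('w1')
g=cv2.cvtColor(w['color'],cv2.COLOR_RGB2GRAY); 
m=(g[155:285,272:308]>215).astype(np.uint8); n,_,st,ct=cv2.connectedComponentsWithStats(m)
P=np.array([ct[i]+[272,155] for i in range(1,n) if st[i,4]>150]); P=P[np.argsort(P[:,1])]; print(P, [st[i,4] for i in range(1,n)])
C=onz(w,P,99); print(C)
dk=onz(w,[[251,152],[392,151],[384,341],[262,345]],30); print('deck',dk)
tab=onz(w,[[370,288]],50.5);print('tab',tab)
a=np.arctan2(*(C[0]-C[-1])[[1,0]]);b=np.arctan2(*(dk[1]-dk[2])[[1,0]]);b2=np.arctan2(*(dk[0]-dk[3])[[1,0]]);print(np.degrees([a,b,b2]))
u=np.array([np.cos(a),np.sin(a)]);v=np.array([-u[1],u[0]])
O=dk[:,:2].mean(0)-u*(-41)-v*(-27.5);print('origin deck',O,'caps mid',C.mean(0)[:2],(C.mean(0)[:2]-O)@np.c_[u,v],'tab',(tab[0,:2]-O)@np.c_[u,v])
blk=onz(w,[[275,283],[309,283],[275,304],[309,304]],98);print('block',(blk[:,:2]-O)@np.c_[u,v])
E
```

```text
[[288.2 174.8]
 [289.3 199.1]
 [290.  222.7]
 [290.9 245.4]
 [291.7 267.3]] [np.int32(3), np.int32(1), np.int32(301), np.int32(277), np.int32(2), np.int32(3), np.int32(5), np.int32(269), np.int32(30), np.int32(251), np.int32(2), np.int32(1), np.int32(4), np.int32(1), np.int32(3), np.int32(1), np.int32(3), np.int32(1), np.int32(110), np.int32(241), np.int32(1), np.int32(1)]
[[554.7 195.   99. ]
 [560.4 175.   99. ]
 [565.9 154.7  99. ]
 [571.5 134.5  99. ]
 [577.  114.2  99. ]]
deck [[509.5 197.8  30. ]
 [647.  235.   30. ]
 [705.2  24.3  30. ]
 [567.1 -17.7  30. ]]
tab [[664.3  93.4  50.5]]
[105.4 105.4 105. ]
origin deck [569.8 142. ] caps mid [565.9 154.7] [13.2  0.4] tab [-72.  -78.1]
block [[-44.5  16.5]
 [-44.9 -15. ]
 [-66.   17.6]
 [-66.4 -14.6]]
```

{"method": "drive_tool", "body": {"rows": [[[-0.465,0.256,0,-0.6],[-0.465,0.256,0.3,0],[-0.465,0.256,0.6,0],[-0.465,0.256,0.6,0],[0,0,0.6,0],[0,0,0.6,0],[0,0,0.6,0],[0,0,0.4,0],[0,0,0.25,0],[0,0,0.1,0],[0,0,0,0]]]}}

```text
time_s: 4.53
tcp_pos: [665.6, 93.0, 58.3]
tcp_rot: [0.0, 0.608, 0.794, 0.0]
wrist_force: [-0.8, 0.4, 0.0]
finger_gap: -0.2
gripper_force: 0.0
```

{"method": "drive_tool", "body": {"rows": [[[0,0,0.04,0],[0,0,0.04,0],[0,0,0.04,0],[0,0,0.04,0],[0,0,0,0]]]}}

```text
time_s: 5.15
tcp_pos: [664.9, 93.0, 49.5]
tcp_rot: [-0.0, 0.608, 0.794, -0.0]
wrist_force: [1.5, -0.3, 0.6]
finger_gap: 0.3
gripper_force: 0.0
```

{"method": "drive_tool", "body": {"rows": [[[0,0,0.03,0],[0,0,0.03,0],[0,0,0.03,0],[0,0,0,0]]]}}

```text
time_s: 5.65
tcp_pos: [665.0, 93.0, 45.1]
tcp_rot: [-0.0, 0.608, 0.794, -0.0]
wrist_force: [-0.8, 0.5, -1.0]
finger_gap: 0.2
gripper_force: 0.0
```

{"method": "drive_tool", "body": {"rows": [[[0,0,0.03,0],[0,0,0.03,0],[0,0,0,0]]]}}

```text
time_s: 6.02
tcp_pos: [665.0, 92.9, 42.1]
tcp_rot: [-0.0, 0.608, 0.794, -0.0]
wrist_force: [-0.1, -0.5, -0.5]
finger_gap: -0.2
gripper_force: 0.0
```

```bash
python3 - <<'E'
from station import *
import cv2,numpy as np,pickle
o=get_obs();print(o['tcp_pos'],o['wrist_force'])
c=capture('wrist');pickle.dump(c,open('w2.pkl','wb'))
d=capture('side')
e=capture('scene')
r=lambda a,x,y,w,h,W,H:cv2.resize(a['color'][y:y+h,x:x+w,::-1],(W,H),interpolation=cv2.INTER_CUBIC)
cv2.imwrite('pics/p2.png',np.hstack([r(c,170,150,320,320,400,400),np.vstack([r(d,255,135,100,75,400,300),r(e,350,145,100,75,400,300)])[:,:,:] if 0 else r(d,255,135,100,100,400,400)]))
E
```

```text
[664.97202241  92.94601092  42.1224532 ] [-0.09719801 -0.47476031 -0.51994209]
```

View pics/p2.png

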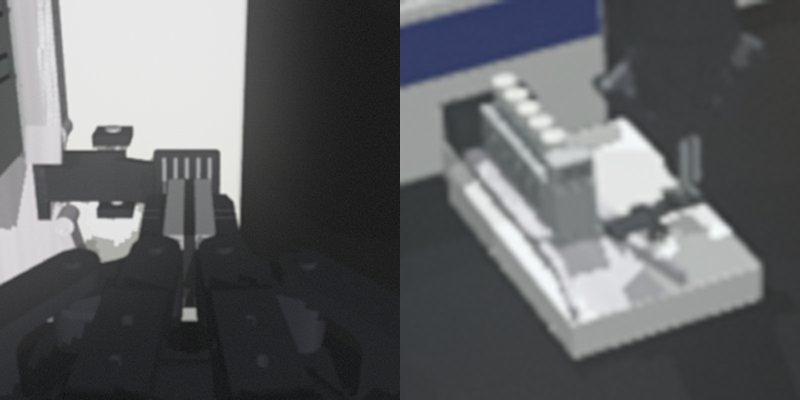

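```bash
python3 - <<'E'
from h import *
w=cam('w2'); p=lambda X:(proj(w,X)-[170,150])*1.25
O=np.array([569.8,142]);a=np.radians(105.3);u=np.array([np.cos(a),np.sin(a)]);v=np.array([-u[1],u[0]])
print('tcp',p([[665,93,42]]))
for z in(50.5,46,42):
  print(z,p([[*(O+u*x+v*y),z] for x,y in[(-60,-66),(-60,-90),(-74,-78),(-88,-66)]]).round().tolist())
# tab inner edge corners measured crop (155,150),(219,150)
q=np.array([[155,150],[219,150]])/1.25+[170,150]
for z in(50.5,46,42): 
  P=onz(w,q,z)[:,:2]; print(z,(P-O)@np.c_[u,v], np.linalg.norm(P[0]-P[1]))
E
```

```text
tcp [[191.08790535 176.40844115]]
50.5 [[155.0, 154.0], [223.0, 154.0], [189.0, 190.0], [156.0, 225.0]]
46 [[155.0, 150.0], [222.0, 150.0], [189.0, 185.0], [157.0, 219.0]]
42 [[156.0, 146.0], [221.0, 146.0], [189.0, 180.0], [158.0, 214.0]]
50.5 [[-58.36029828 -66.19179052]
 [-58.39417661 -88.65049737]] 22.458732395488457
46 [[-60.13020158 -65.84700706]
 [-60.16505995 -88.95540048]] 23.10841970901438
42 [[-61.70344896 -65.54053287]
 [-61.73917848 -89.22642546]] 23.685919543259406
```

The wrist crop shows the fingertips over the tab (tip at (187,178), tab spanning 150..205). The side view shows the rack still home, so I'll continue in small steps.

{"method": "drive_tool", "body": {"rows": [[[0,0,0.02,0],[0,0,0.02,0],[0,0,0,0]]]}}

```text
time_s: 6.55
tcp_pos: [665.0, 93.0, 40.1]
tcp_rot: [-0.0, 0.608, 0.794, -0.0]
wrist_force: [-0.5, -0.1, 0.5]
finger_gap: 0.2
gripper_force: 0.0
```

```bash
cat > caps.py <<'E'
from station import *
from h import *
def caps():
    r={}
    o=get_obs();print(o['time_s'],o['tcp_pos'].round(1),o['wrist_force'].round(1),o['tau'].round(1))
    c=capture('wrist');pickle.dump(c,open('w.pkl','wb'))
    for n,z in(('scene',99),('side',99)):
        d=capture(n);pickle.dump(d,open(n+'N.pkl','wb'))
        old=cam(n);a=cv2.absdiff(cv2.cvtColor(d['color'],7),cv2.cvtColor(old['color'],7))
        print(n,'diff caps region',a[155:185,380:415].mean() if n=='scene' else a[150:175,275:300].mean())
if __name__=='__main__': caps()
E
python3 caps.py
```

```text
6.55 [665.   93.   40.1] [-0.5 -0.1  0.5] [  0.  -51.5   9.2 -20.5   0.   -0.    0. ]
scene diff caps region 49.72571428571428
side diff caps region 4.9584
```

```bash
python3 - <<'E'
from h import *
r=lambda a,x,y,w,h,W,H:cv2.resize(cam(a)['color'][y:y+h,x:x+w,::-1],(W,H),interpolation=cv2.INTER_CUBIC)
cv2.imwrite('pics/p3.png',np.hstack([r('w',170,150,320,320,400,400),np.vstack([r('sideN',280,150,80,60,400,300),r('sceneN',370,160,80,60,400,300)])[:600] if 0 else np.vstack([r('sideN',290,160,66,33,400,200),r('sceneN',380,175,66,33,400,200)])]))
E
```

```text
(no output)
```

View pics/p3.png

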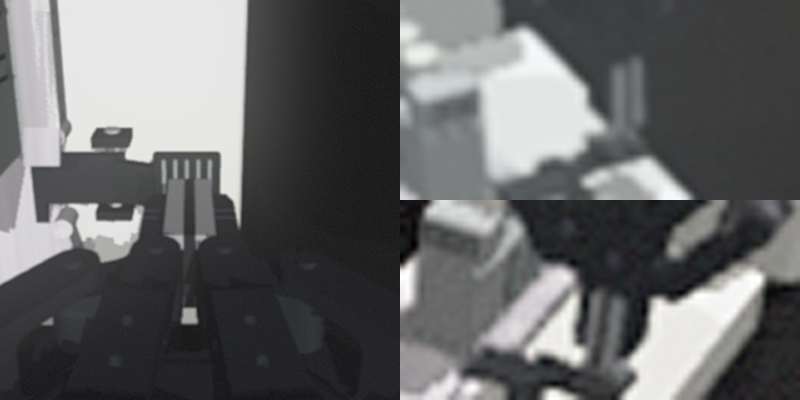

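{"method": "drive_tool", "body": {"rows": [[[0,0,0.02,0],[0,0,0,0]]]}}

```text
time_s: 6.95
tcp_pos: [665.0, 93.0, 39.2]
tcp_rot: [-0.0, 0.608, 0.794, -0.0]
wrist_force: [-0.0, 1.0, 0.2]
finger_gap: 0.3
gripper_force: 0.0
```

```bash
python3 - <<'E'
from station import *
from h import *
np.set_printoptions(precision=2,suppress=True)
o=get_obs();print(o['tcp_pos'],o['wrist_force'],o['tau'])
c=capture('wrist');pickle.dump(c,open('w3.pkl','wb'))
def m(a,b,x,y,w,h):
    A=cv2.cvtColor(cam(a)['color'],7);B=cv2.cvtColor(cam(b)['color'],7)
    k=cv2.resize
    f=4; T=k(A[y:y+h,x:x+w],None,fx=f,fy=f,interpolation=2);I=k(B[y-6:y+h+6,x-6:x+w+6],None,fx=f,fy=f,interpolation=2)
    r=cv2.matchTemplate(I,T,cv2.TM_CCOEFF_NORMED);_,v,_,l=cv2.minMaxLoc(r);return (np.array(l)/f-6),v
for a,b in(('w2','w'),('w','w3')):
    print(a,b,'tab',m(a,b,288,266,62,18),'hinge',m(a,b,240,247,40,20))
z=cam('w2')
for b in('w','w3'):
    d=cam(b)
    P=[[*( [569.8,142]+np.array([[-.264,-.9645],[.9645,-.264]])@[x,y]),h] for x,y,h in((-60,-78,50),(-60,-78,45),(-66,-50,35))]
    print('static pred',b,proj(d,P)-proj(z,P))
E
```

```text
[665.03  92.96  39.21] [-0.    1.02  0.16] [  0.02 -51.58   9.22 -20.47   0.01  -0.     0.  ]
w2 w tab (array([0.  , 1.75]), 0.9948803782463074) hinge (array([-0.75,  1.5 ]), 0.9967772960662842)
w w3 tab (array([0., 1.]), 0.9980814456939697) hinge (array([-0.25,  0.5 ]), 0.9968918561935425)
static pred w [[-0.08  1.66]
 [-0.08  1.57]
 [-0.67  1.51]]
static pred w3 [[-0.13  2.49]
 [-0.13  2.35]
 [-1.01  2.27]]
```

```bash
python3 - <<'E'
from h import *
np.set_printoptions(precision=1,suppress=True)
s,d=cam('scene'),cam('side')
print(tri(s,[[413.8,202.2],[414.4,205]],d,[[327.1,181.5],[326.2,183.7]]))
print(proj(s,[[665,93,40]]),proj(d,[[665,93,40]]), proj(s,[[664.5,92,50.5]]),proj(d,[[664.5,92,50.5]]))
T=np.array(cam('w3')['world_from_camera']);T1=np.array(cam('w1')['world_from_camera'])
print(T[:3,3]-[665,93,39.2],T1[:3,3]-[591.2,169.6,259.6])
r=lambda a,x,y,w,h,W,H:cv2.resize(cam(a)['color'][y:y+h,x:x+w,::-1],(W,H),interpolation=cv2.INTER_NEAREST)
cv2.imwrite('pics/p4.png',np.vstack([np.hstack([r(a+b,x,y,40,30,400,300) for b in('','N')]) for a,x,y in(('scene',390,185),('side',305,165))]))
E
```

```text
[[669.1  86.4  60.4   1.5]
 [667.9  92.9  48.4   2.8]]
[[413.3 206.6]] [[325.4 186.8]] [[413.4 203.4]] [[325.2 183.9]]
[-20.6  72.3 163.9] [-19.8  72.6 163.9]
```

View pics/p4.png

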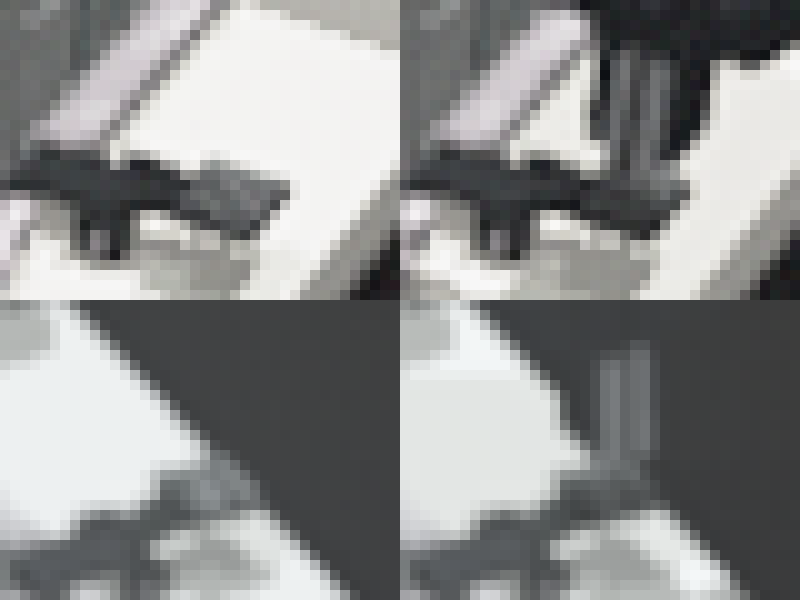

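The fingertips appear at scene (414,202) and side (327,181), just above the tab. They are several mm higher than the TCP reading suggests, so I'll keep going down gently until I get contact.

{"method": "drive_tool", "body": {"rows": [[[0,0,0.02,0],[0,0,0.02,0],[0,0,0.02,0],[0,0,0,0]]]}}

```text
time_s: 7.5
tcp_pos: [665.0, 93.0, 36.2]
tcp_rot: [-0.0, 0.608, 0.794, -0.0]
wrist_force: [-0.2, -0.2, 0.8]
finger_gap: 0.0
gripper_force: 0.0
```

{"method": "drive_tool", "body": {"rows": [[[0,0,0.02,0],[0,0,0.02,0],[0,0,0,0]]]}}

```text
time_s: 7.88
tcp_pos: [665.0, 92.9, 34.2]
tcp_rot: [-0.0, 0.608, 0.794, -0.0]
wrist_force: [-0.7, -0.3, 0.2]
finger_gap: 0.1
gripper_force: 0.0
```

{"method": "drive_tool", "body": {"rows": [[[0,0,0.02,0],[0,0,0.02,0],[0,0,0,0]]]}}

```text
time_s: 8.25
tcp_pos: [665.0, 93.0, 32.2]
tcp_rot: [-0.0, 0.608, 0.794, -0.0]
wrist_force: [0.3, -0.4, -0.2]
finger_gap: 0.3
gripper_force: 0.0
```

```bash
cat > st.py <<'E'
from station import *
from h import *
import sys
np.set_printoptions(precision=2,suppress=True)
def m(A,B,x,y,w,h,R=12,f=4):
    A=cv2.cvtColor(A['color'],7);B=cv2.cvtColor(B['color'],7);k=cv2.resize
    T=k(A[y:y+h,x:x+w],None,fx=f,fy=f,interpolation=2);I=k(B[y-R:y+h+R,x-R:x+w+R],None,fx=f,fy=f,interpolation=2)
    r=cv2.matchTemplate(I,T,cv2.TM_CCOEFF_NORMED);_,v,_,l=cv2.minMaxLoc(r);return (np.array(l)/f-R),v
c=capture('wrist');pickle.dump(c,open('w4.pkl','wb'));a=cam('w3')
print(get_obs()['tcp_pos'],'tab',m(a,c,288,266,62,18),'hinge',m(a,c,240,247,40,20))
P=[[*( [569.8,142]+np.array([[-.264,-.9645],[.9645,-.264]])@[x,y]),h] for x,y,h in((-60,-78,50),(-66,-50,35))]
print('static',proj(c,P)-proj(a,P))
d=capture('side');print('rack caps move side',m(cam('side'),d,275,152,28,20))
E
python3 st.py
```

```text
[665.05  92.97  32.22] tab (array([0., 6.]), 0.9778785705566406) hinge (array([-2.25,  5.  ]), 0.9859707355499268)
static [[ 0.02  6.43]
 [-2.24  5.83]]
rack caps move side (array([0., 0.]), 0.9875746369361877)
```

{"method": "drive_tool", "body": {"rows": [[[0,0,0.02,0],[0,0,0.02,0],[0,0,0,0]]]}}

```text
time_s: 8.72
tcp_pos: [665.0, 93.0, 30.1]
tcp_rot: [-0.0, 0.608, 0.794, -0.0]
wrist_force: [0.3, 0.4, -0.1]
finger_gap: 0.1
gripper_force: 0.0
```

{"method": "drive_tool", "body": {"rows": [[[0,0,0.02,0],[0,0,0.02,0],[0,0,0,0]]]}}

```text
time_s: 9.1
tcp_pos: [665.4, 93.0, 29.4]
tcp_rot: [-0.0, 0.608, 0.794, 0.0]
wrist_force: [-1.9, 0.4, 5.5]
finger_gap: 0.1
gripper_force: 3.1
```

{"method": "drive_tool", "body": {"rows": [[[0,0,0.02,0],[0,0,0.02,0],[0,0,0.02,0],[0,0,0,0]]]}}

```text
time_s: 9.6
tcp_pos: [666.6, 93.3, 27.2]
tcp_rot: [0.001, 0.608, 0.794, 0.001]
wrist_force: [-1.0, 0.2, 7.9]
finger_gap: 0.1
gripper_force: 3.9
```

{"method": "drive_tool", "body": {"rows": [[[0,0,0.02,0],[0,0,0.02,0],[0,0,0,0]]]}}

```text
time_s: 9.98
tcp_pos: [667.4, 93.5, 25.6]
tcp_rot: [0.001, 0.608, 0.794, 0.002]
wrist_force: [0.1, 0.2, 8.4]
finger_gap: 0.3
gripper_force: 4.1
```

```bash
python3 st.py
```

```text
[667.37  93.54  25.62] tab (array([-0.75,  7.75]), 0.9367181658744812) hinge (array([-10.25,  10.  ]), 0.9424306154251099)
static [[-5.76 12.8 ]
 [-9.99 11.68]]
rack caps move side (array([0., 0.]), 0.9824283123016357)
```

{"method": "drive_tool", "body": {"rows": [[[0,0,0.02,0],[0,0,0.02,0],[0,0,0,0]]]}}

```text
time_s: 10.45
tcp_pos: [668.2, 93.7, 23.6]
tcp_rot: [0.002, 0.608, 0.794, 0.003]
wrist_force: [1.5, 1.0, 8.0]
finger_gap: -0.1
gripper_force: 3.6
```

```bash
python3 st.py
```

```text
[668.16  93.63  23.64] tab (array([-0.75,  7.  ]), 0.8988540768623352) hinge (array([-12.  ,  11.25]), 0.9205760359764099)
static [[ -7.75  14.74]
 [-12.59  13.44]]
rack caps move side (array([2.  , 2.25]), 0.9217246174812317)
```

{"method": "drive_tool", "body": {"rows": [[[0,0,-0.1,0],[0,0,-0.3,0],[0,0,-0.8,0],[0,0,-0.9,0],[0,0,-0.9,0],[0.28,-0.4,-0.25,0],[0.28,-0.4,-0.25,0],[0.28,-0.4,-0.25,0],[0.3,-0.38,-0.25,0],[0,0,0,0]]]}}

```text
time_s: 11.8
tcp_pos: [573.3, 128.4, 222.7]
tcp_rot: [-0.0, 0.607, 0.795, 0.001]
wrist_force: [-0.5, 0.3, 0.0]
finger_gap: -0.3
gripper_force: 0.0
```

{"method": "drive_tool", "body": {"rows": [[[0,0,0,0],[0,0,0,0]]], "hand": 0, "grip_force": 30}}

```text
time_s: 12.05
tcp_pos: [574.3, 126.5, 220.8]
tcp_rot: [0.0, 0.608, 0.794, -0.0]
wrist_force: [-0.2, -0.5, 0.8]
finger_gap: 35.8
gripper_force: 0.0
```

```bash
cat > rk.py <<'E'
from station import *
from h import *
np.set_printoptions(precision=1,suppress=True)
O=np.array([569.8,142]);a=np.radians(105.3);u=np.array([np.cos(a),np.sin(a)]);v=np.array([-u[1],u[0]])
def blobs(c,z,amin=80,amax=900,th=200):
    g=cv2.cvtColor(c['color'],7);n,_,st,ct=cv2.connectedComponentsWithStats((g>th).astype(np.uint8))
    for i in range(1,n):
        x,y,w,h,A=st[i]
        if amin<A<amax and .6<w/h<1.6 and A/(w*h)>.6: yield ct[i],A,onz(c,[ct[i]],z)[0,:2]
if __name__=='__main__':
    o=get_obs();print(o['time_s'],o['tcp_pos'],o['tcp_rot'].round(4),o['wrist_force'],o['finger_gap'])
    c=capture('wrist');pickle.dump(c,open('w5.pkl','wb'));cv2.imwrite('pics/w5.png',c['color'][:,:,::-1])
    for p,A,X in blobs(c,99): print(p,A,X,(X-O)@np.c_[u,v])
E
python3 rk.py
```

```text
12.05 [574.3 126.5 220.8] [ 0.   0.6  0.8 -0. ] [-0.2 -0.5  0.8] 35.77277410165555
[316.5 150.3] 598 [555.5 180.2] [40.6  3.8]
[321.2 179.4] 389 [564.3 160.6] [19.4  0.4]
[321.3 206.8] 368 [569.9 140.4] [-1.6  0.3]
[321.3 233.2] 347 [575.4 120.1] [-22.6   0.4]
[321.2 258.6] 325 [580.8  99.7] [-43.7   0.5]
```

{"method": "drive_tool", "body": {"rows": [[[0.026,-0.014,0,0],[0,0,0.4,0],[0,0,0.6,0],[0,0,0.7,0],[0,0,0.7,0],[0,0,0.5,0],[0,0,0.4,0],[0,0,0.3,0],[0,0,0.2,0],[0,0,0,0]]]}}

```text
time_s: 13.35
tcp_pos: [572.8, 128.3, 30.9]
tcp_rot: [-0.0, 0.608, 0.794, -0.0]
wrist_force: [0.3, -0.2, 0.1]
finger_gap: 85.4
gripper_force: 0.0
```

{"method": "drive_tool", "body": {"rows": [[[0,0,0,0],[0,0,0,0],[0,0,0,0],[0,0,0,0],[0,0,0,0],[0,0,0,0]]], "hand": 1, "grip_force": 40}}

```text
time_s: 14.1
tcp_pos: [573.6, 128.6, 32.0]
tcp_rot: [0.0, 0.608, 0.794, 0.001]
wrist_force: [-0.9, 0.1, 4.7]
finger_gap: 31.1
gripper_force: 41.6
```

{"method": "drive_tool", "body": {"rows": [[[-0.05,0,-0.02,-0.2],[-0.1,0,0,0],[-0.2,0,0,0],[-0.2,0,0,0]]]}}

```text
time_s: 14.6
tcp_pos: [579.4, 105.0, 32.0]
tcp_rot: [-0.002, 0.605, 0.796, 0.001]
wrist_force: [-1.4, 5.9, 3.9]
finger_gap: 31.1
gripper_force: 41.2
```

{"method": "drive_tool", "body": {"rows": [[[-0.3,0,0,0],[-0.3,0,0,0],[-0.3,0,0,0],[-0.3,0,0,0],[-0.3,0,0,0],[-0.3,0,0,0],[-0.3,0,0,0],[-0.3,0,0,0],[-0.3,0,0,0],[0,0,0,0]]]}}

```text
time_s: 15.85
tcp_pos: [615.6, -31.9, 32.0]
tcp_rot: [0.001, 0.608, 0.794, -0.001]
wrist_force: [0.2, -1.2, -0.5]
finger_gap: 31.2
gripper_force: 40.8
```

{"method": "drive_tool", "body": {"rows": [[[0,0,-0.1,0],[0,0,-0.4,0],[0,0,-0.6,0],[-0.2,-0.2,-0.3,0],[-0.47,-0.55,0,0],[-0.55,-0.6,0,0],[-0.55,-0.6,0,0],[-0.55,-0.6,0,0],[-0.55,-0.6,0,0],[-0.5,-0.6,0,0],[-0.38,-0.5,0,0],[-0.2,-0.2,0,0]]]}}

```text
time_s: 17.35
tcp_pos: [451.3, -279.6, 102.7]
tcp_rot: [-0.0, 0.608, 0.794, -0.0]
wrist_force: [1.1, 0.1, -2.9]
finger_gap: 31.0
gripper_force: 40.6
```

{"method": "drive_tool", "body": {"rows": [[[0,0,0.2,5.85],[0,0,0.3,5.8],[0,0,0.3,0],[0,0,0.3,0],[0,0,0.2,0],[0,0,0.1,0],[0,0,0,0]]]}}

```text
time_s: 18.23
tcp_pos: [453.5, -277.7, 32.1]
tcp_rot: [-0.0, 0.684, 0.73, -0.0]
wrist_force: [0.0, -0.4, -3.6]
finger_gap: 31.4
gripper_force: 40.6
```

```bash
python3 - <<'E'
from station import *
from h import *
print(get_obs()['tcp_pos'])
for n in('side','wrist'):
    c=capture(n);pickle.dump(c,open(n+'T.pkl','wb'))
a=cam('sideT')['color'][225:375,200:350,::-1]
cv2.imwrite('pics/t1.png',np.hstack([cv2.resize(a,(400,400),interpolation=2),cv2.resize(cam('wristT')['color'][:,:,::-1],(400,300)).copy()[:,:] if 0 else cv2.copyMakeBorder(cv2.resize(cam('wristT')['color'][:,:,::-1],(400,300)),0,100,0,0,0)]))
E
```

```text
[ 453.54054047 -277.67655097   32.05312262]
```

View pics/t1.png

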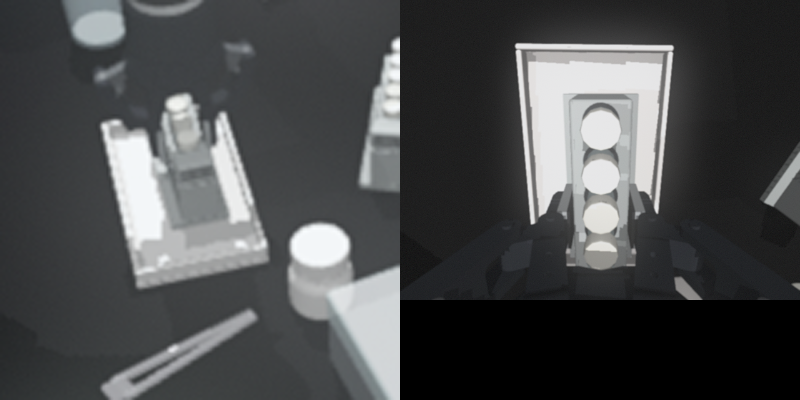

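The rack hangs upright over the tray and is centred in the wrist view (foot columns 565..637, tray 520..672). I'll lower it softly.

{"method": "drive_tool", "body": {"rows": [[[0,0,0.15,0],[0,0,0.15,0],[0,0,0.1,0],[0,0,0.04,0],[0,0,0.02,0],[0,0,0.02,0],[0,0,0,0]]]}}

```text
time_s: 19.2
tcp_pos: [453.7, -277.7, 8.3]
tcp_rot: [0.0, 0.684, 0.73, 0.0]
wrist_force: [-0.1, 0.3, -2.4]
finger_gap: 31.1
gripper_force: 40.6
```

{"method": "drive_tool", "body": {"rows": [[[0,0,0.02,0],[0,0,0.02,0],[0,0,0,0]]]}}

```text
time_s: 19.58
tcp_pos: [453.6, -277.6, 6.2]
tcp_rot: [-0.0, 0.684, 0.73, 0.0]
wrist_force: [-0.7, -0.6, -2.6]
finger_gap: 31.3
gripper_force: 40.6
```

{"method": "drive_tool", "body": {"rows": [[[0,0,0.02,0],[0,0,0,0],[0,0,0,0]]]}}

```text
time_s: 19.95
tcp_pos: [453.7, -277.6, 5.9]
tcp_rot: [-0.0, 0.684, 0.73, 0.0]
wrist_force: [-3.0, 2.2, 5.4]
finger_gap: 31.7
gripper_force: 41.5
```

{"method": "drive_tool", "body": {"rows": [[[0,0,0.02,0],[0,0,0,0],[0,0,0,0]]]}}

```text
time_s: 20.32
tcp_pos: [453.7, -277.6, 5.9]
tcp_rot: [-0.0, 0.684, 0.729, 0.001]
wrist_force: [-4.8, 5.0, 14.5]
finger_gap: 31.2
gripper_force: 42.8
```

{"method": "drive_tool", "body": {"rows": [[[0,0,-0.03,0],[0,0,0,0]]]}}

```text
time_s: 20.58
tcp_pos: [453.9, -277.8, 6.0]
tcp_rot: [0.0, 0.684, 0.73, 0.0]
wrist_force: [-0.8, -0.3, 2.4]
finger_gap: 31.3
gripper_force: 41.2
```

{"method": "drive_tool", "body": {"rows": [[[0,0,0,0],[0,0,0,0],[0,0,0,0],[0,0,0,0],[0,0,-0.2,0],[0,0,-0.5,0],[0,0,-0.8,0],[0,0,-0.8,0],[0,0,-0.8,0],[0,0,-0.8,0]]], "hand": 0}}

```text
time_s: 21.82
tcp_pos: [453.4, -277.8, 202.7]
tcp_rot: [0.0, 0.684, 0.729, 0.0]
wrist_force: [0.9, 0.4, -0.0]
finger_gap: 85.5
gripper_force: 0.0
```

```bash
python3 - <<'E'
from station import *
from rk import *
o=get_obs();print(o['time_s'],o['tcp_pos'],o['tcp_rot'].round(4),o['q'])
c=capture('wrist');pickle.dump(c,open('w6.pkl','wb'))
for p,A,X in blobs(c,73): print(p,A,X)
n=o['tcp_rot'];x=np.array([2*n[1]**2-1,2*n[1]*n[2]]);y=np.array([x[1],-x[0]])
d=np.array([648.5,-244])-o['tcp_pos'][:2];print(x,y,d@x/50,d@y/50)
E
```

```text
21.825 [ 453.4 -277.8  202.7] [0.  0.7 0.7 0. ] [-0.2  0.2  0.8  1.8 -0.2  1.1  0.7]
[607.5 134.3] 360 [ 661.5 -196.2]
[591.2 160.1] 336 [ 654.6 -215.6]
[575.5 185.1] 322 [ 647.6 -235.2]
[322.6 208.3] 384 [ 453.2 -266.2]
[560.6 209.2] 304 [ 640.9 -254.7]
[546.  232.3] 283 [ 633.9 -274.2]
[321.5 258.1] 317 [ 455.1 -307.7]
[238.6 373.5] 268 [ 387.4 -423.4]
[-0.1  1. ] [1.  0.1] 0.4247578080881832 3.937328082093328
```

{"method": "drive_tool", "body": {"rows": [[[0.05,0.6,0,0],[0.1,0.9,0,0],[0.1,0.9,0,0],[0.1,0.9,0,0],[0,0.58,0,0],[0,0,0,7.8],[0,0,0,7.7],[0,0,0,7.7],[0,0,0,0]]]}}

```text
time_s: 23.0
tcp_pos: [646.0, -247.7, 201.0]
tcp_rot: [0.0, 0.816, 0.578, -0.0]
wrist_force: [-0.2, 0.3, 0.9]
finger_gap: 85.4
gripper_force: 0.0
```

```bash
cat > nx.py <<'E'
from station import *
from rk import *
o=get_obs();print(o['time_s'],o['tcp_pos'],o['q'])
c=capture('wrist');pickle.dump(c,open('w7.pkl','wb'))
B=[(p,A,X) for p,A,X in blobs(c,69) if abs(p[0]-320)<60]
for b in B:print(*b)
Q=np.array([b[2] for b in B]);
n=o['tcp_rot'];x=np.array([2*n[1]**2-1,2*n[1]*n[2]]);x/=np.linalg.norm(x);y=np.array([x[1],-x[0]])
Q=Q[np.argsort(-(Q@x))];e=Q[0]-Q[-1];ang=np.degrees(np.arctan2(e[1],e[0]));e/=np.linalg.norm(e)
org=Q.mean(0)-13.2*e; d=org-o['tcp_pos'][:2]
print('ang',ang,'tool x',np.degrees(np.arctan2(x[1],x[0])),'org',org,'move',d@x/50,d@y/50,'mm',d)
E
python3 nx.py; python3 -c "
from h import *
print(tri(cam('scene'),[[248.9,248.9]],cam('side'),[[355,262]]))"
```

```text
23.0 [ 646.  -247.7  201. ] [-0.2  0.6  0.8  1.4 -0.4  1.3  0.3]
[[ 629.84452315 -383.70091877  166.88952103    6.42639351]]Traceback (most recent call last):
  File "nx.py", line 9, in <module>
    Q=Q[np.argsort(-(Q@x))];e=Q[0]-Q[-1];ang=np.degrees(np.arctan2(e[1],e[0]));e/=np.linalg.norm(e)
                     ~^~
ValueError: matmul: Input operand 1 has a mismatch in its core dimension 0, with gufunc signature (n?,k),(k,m?)->(n?,m?) (size 2 is different from 0)
```

```bash
python3 - <<'E'
from rk import *
c=cam('w7')
g=cv2.cvtColor(c['color'],7);print([g[y:y+10,290:350:10].mean().round() for y in range(60,330,10)], g[60:330,290:350].max())
for th in(150,175,215,235):
  print(th,[(p.round().tolist(),int(A)) for p,A,X in blobs(c,69,th=th,amin=40) if 250<p[0]<390])
E
```

```text
[np.float64(40.0), np.float64(42.0), np.float64(44.0), np.float64(47.0), np.float64(51.0), np.float64(55.0), np.float64(60.0), np.float64(119.0), np.float64(195.0), np.float64(205.0), np.float64(177.0), np.float64(199.0), np.float64(203.0), np.float64(174.0), np.float64(202.0), np.float64(184.0), np.float64(185.0), np.float64(198.0), np.float64(170.0), np.float64(195.0), np.float64(162.0), np.float64(143.0), np.float64(158.0), np.float64(94.0), np.float64(56.0), np.float64(54.0), np.float64(51.0)] 248
150 []
175 []
215 []
235 [([322.0, 152.0], 365), ([322.0, 180.0], 345), ([322.0, 206.0], 329), ([322.0, 232.0], 311), ([322.0, 256.0], 288)]
```

```bash
sed -i 's/blobs(c,69)/blobs(c,69,th=235)/' nx.py; python3 nx.py
```

```text
23.05 [ 646.1 -247.6  201. ] [-0.2  0.6  0.8  1.4 -0.4  1.3  0.3]
[322.4 152.1] 365 [ 664.5 -196.5]
[322.3 179.6] 347 [ 657.5 -216.2]
[322.1 206.2] 326 [ 650.5 -236. ]
[322.  231.8] 309 [ 643.5 -255.8]
[321.9 256.2] 290 [ 636.5 -275.5]
ang 70.47196966725627 tool x 70.62606436182313 org [ 646.1 -248.4] move -0.014979847385732296 0.005352647287931147 mm [ 0.  -0.8]
```

{"method": "drive_tool", "body": {"rows": [[[-0.1,0.005,0.3,0.15],[0,0,0.7,0],[0,0,0.8,0],[0,0,0.8,0],[0,0,0.6,0],[0,0,0.4,0],[0,0,0.25,0],[0,0,0.1,0],[0,0,0,0]]]}}

```text
time_s: 24.22
tcp_pos: [645.1, -252.7, 3.8]
tcp_rot: [0.0, 0.817, 0.576, 0.0]
wrist_force: [0.3, 0.4, 0.3]
finger_gap: 85.7
gripper_force: 0.0
```

{"method": "drive_tool", "body": {"rows": [[[0,0,0,0],[0,0,0,0],[0,0,0,0],[0,0,0,0],[0,0,0,0],[0,0,0,0]]], "hand": 1, "grip_force": 50}}

```text
time_s: 24.98
tcp_pos: [645.4, -252.8, 3.9]
tcp_rot: [0.001, 0.817, 0.576, 0.0]
wrist_force: [0.1, -0.8, 4.2]
finger_gap: 31.1
gripper_force: 51.5
```

{"method": "drive_tool", "body": {"rows": [[[0,0,-0.1,0],[0,0,-0.4,0],[0,0,-0.6,0],[0.23,-0.13,-0.4,0],[0.6,-0.3,0,0],[0.7,-0.35,0,0],[0.7,-0.35,0,0],[0.7,-0.35,0,0],[0.6,-0.3,0,0],[0.4,-0.2,0,0],[0,0,0,-5.8],[0,0,0,0]]]}}

```text
time_s: 26.48
tcp_pos: [617.0, -32.8, 78.7]
tcp_rot: [-0.001, 0.787, 0.617, 0.0]
wrist_force: [0.1, -0.4, -2.8]
finger_gap: 31.3
gripper_force: 50.6
```

{"method": "drive_tool", "body": {"rows": [[[0,0,0,-9],[0,0,0,-9],[0,0,0,-7],[0,0,0,-4],[0,0,0,0],[0,0,0,0]]]}}

```text
time_s: 27.22
tcp_pos: [617.3, -34.3, 78.4]
tcp_rot: [-0.0, 0.609, 0.793, -0.0]
wrist_force: [-0.6, 0.9, -3.3]
finger_gap: 31.0
gripper_force: 50.6
```

```bash
cat > al.py <<'E'
from station import *
from rk import *
np.set_printoptions(precision=2,suppress=True)
o=get_obs();print(o['time_s'],o['tcp_pos'],o['wrist_force'],o['finger_gap'])
n=o['tcp_rot'];x=np.array([2*n[1]**2-1,2*n[1]*n[2]]);x/=np.linalg.norm(x);y=np.array([x[1],-x[0]])
d=o['tcp_pos'][:2]-O;print('tool ang',np.degrees(np.arctan2(x[1],x[0])),'sampler xy',d@u,d@v)
c=capture('wrist');pickle.dump(c,open('w8.pkl','wb'));z=o['tcp_pos'][2]-3.5
for th in(200,235):
  for p,A,X in blobs(c,z+69,th=th,amin=150):
    if abs(p[0]-320)<40: print(th,p,A,X,(X-O)@np.c_[u,v])
E
python3 al.py; python3 -c "
import cv2;from h import *
c=cam('w8')['color'][:,:,::-1];cv2.imwrite('pics/w8.png',cv2.resize(c[0:300,120:520],(800,600),interpolation=2))"
```

```text
27.225 [617.32 -34.31  78.38] [-0.57  0.89 -3.34] 30.99434585787317
tool ang 105.01898311786755 sampler xy -182.60602040516565 0.6852406254415504
```

View pics/w8.png

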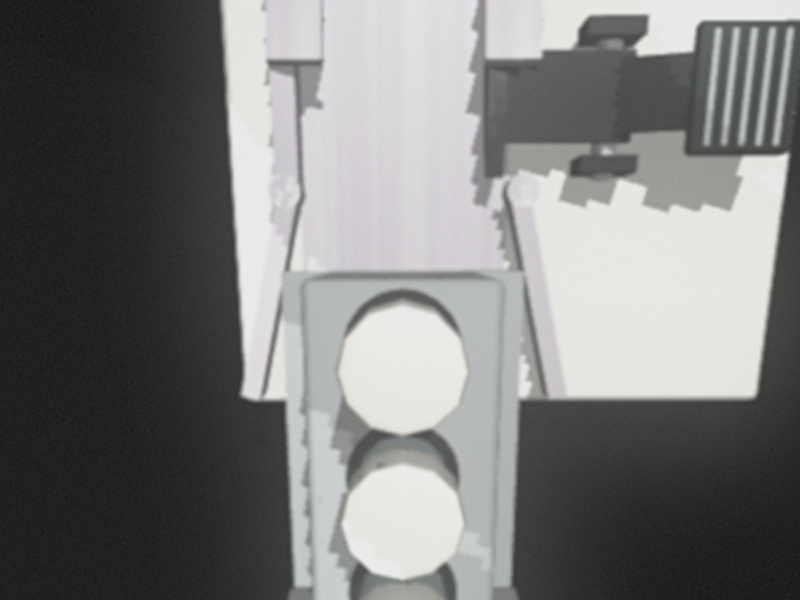

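The wrist view shows the lane's pins at crop (285,190) and (522,188), the lip ends at (322,62) and (486,62), and the rack's foot nose corners at (284,272) and (523,272). Next I'll compute the lateral offset from these.

```bash
python3 - <<'E'
from rk import *
np.set_printoptions(precision=2,suppress=True)
c=cam('w8');f=lambda P:np.array(P)/2+[120,0]
M=np.c_[u,v]
for nm,P,z in(('pins',[(285,190),(522,188)],41),('lip inner',[(322,62),(486,62)],41),('foot nose',[(284,272),(523,272)],81),('caps',[(403,368),(403,520)],144),('deck outer -y',[(757,398),(242,398)],30)):
    X=(onz(c,f(P),z)[:,:2]-O)@M; print(nm,X.tolist(),'mid',X.mean(0))
X=(onz(c,f([(403,368),(403,520)]),144)[:,:2]-O)@M;print(np.degrees(np.arctan2(*(X[0]-X[1])[::-1]))+105.3)
E
```

```text
pins [[-93.54870530812403, 30.171690666645752], [-93.29412082798311, -28.549769261189546]] mid [-93.42   0.81]
lip inner [[-65.20676731448536, 20.021411532123217], [-65.3421983703601, -18.829341701663083]] mid [-65.27   0.6 ]
foot nose [[-112.0002048840647, 25.403651937336484], [-112.17679923786474, -23.51523305398148]] mid [-112.09    0.94]
caps [[-122.23138325228098, 1.177345519098323], [-143.13092489972914, 1.24602848835928]] mid [-132.68    1.21]
deck outer -y [[-148.28249077064822, -99.03667754185939], [-147.7512998761229, 46.59788432096593]] mid [-148.02  -26.22]
105.11170734924968
```

{"method": "drive_tool", "body": {"rows": [[[0,0.004,0.3,0],[0,0,0.3,0],[0,0,0.2,0],[0,0,0.08,0],[0,0,0,0]]]}}

```text
time_s: 27.9
tcp_pos: [618.0, -34.2, 34.3]
tcp_rot: [0.0, 0.608, 0.794, 0.0]
wrist_force: [0.3, 0.6, -3.4]
finger_gap: 30.9
gripper_force: 50.6
```

{"method": "drive_tool", "body": {"rows": [[[0.1,0,0,0],[0.15,0,0,0],[0.15,0,0,0],[0.15,0,0,0],[0.1,0,0,0],[0,0,0,0]]]}}

```text
time_s: 28.65
tcp_pos: [608.9, -2.0, 34.0]
tcp_rot: [-0.0, 0.607, 0.794, -0.0]
wrist_force: [0.2, -0.0, -4.9]
finger_gap: 30.6
gripper_force: 50.5
```

{"method": "drive_tool", "body": {"rows": [[[0.1,0,0,0],[0.15,0,0,0],[0.15,0,0,0],[0.15,0,0,0],[0.15,0,0,0],[0.1,0,0,0],[0,0,0,0]]]}}

```text
time_s: 29.52
tcp_pos: [598.2, 37.7, 34.0]
tcp_rot: [-0.001, 0.607, 0.795, 0.0]
wrist_force: [1.3, 0.1, -7.2]
finger_gap: 31.1
gripper_force: 50.3
```

{"method": "drive_tool", "body": {"rows": [[[0.1,0,0,0],[0.15,0,0,0],[0.15,0,0,0],[0.15,0,0,0],[0.15,0,0,0],[0.1,0,0,0],[0,0,0,0]]]}}

```text
time_s: 30.4
tcp_pos: [587.6, 76.5, 34.1]
tcp_rot: [-0.001, 0.607, 0.795, 0.0]
wrist_force: [-1.9, 1.3, -7.4]
finger_gap: 31.1
gripper_force: 50.3
```

{"method": "drive_tool", "body": {"rows": [[[0.1,0,0.01,0],[0.15,0,0,0],[0.15,0,0,0],[0.15,0,0,0],[0.15,0,0,0],[0.1,0,0,0],[0,0,0,0]]]}}

```text
time_s: 31.28
tcp_pos: [577.7, 114.7, 34.0]
tcp_rot: [-0.001, 0.607, 0.795, 0.001]
wrist_force: [0.1, 1.5, -4.3]
finger_gap: 31.2
gripper_force: 50.6
```

{"method": "drive_tool", "body": {"rows": [[[0.05,0,0,0],[0.06,0,0,0],[0.06,0,0,0],[0.06,0,0,0],[0,0,0,0]]]}}

```text
time_s: 31.9
tcp_pos: [574.9, 124.4, 33.9]
tcp_rot: [0.0, 0.608, 0.794, 0.0]
wrist_force: [0.8, -2.4, -5.0]
finger_gap: 31.1
gripper_force: 50.7
```

{"method": "drive_tool", "body": {"rows": [[[0.04,0,0,0],[0.04,0,0,0],[0.04,0,0,0],[0.04,0,0,0],[0.04,0,0,0],[0,0,0,0]]]}}

```text
time_s: 32.65
tcp_pos: [573.1, 130.6, 33.9]
tcp_rot: [0.002, 0.609, 0.793, -0.001]
wrist_force: [3.5, -7.8, -5.5]
finger_gap: 30.7
gripper_force: 50.5
```

{"method": "drive_tool", "body": {"rows": [[[0.02,0,0,0],[0.02,0,0,0],[0.02,0,0,0],[0,0,0,0]]]}}

```text
time_s: 33.15
tcp_pos: [572.5, 132.9, 33.9]
tcp_rot: [0.002, 0.609, 0.793, -0.001]
wrist_force: [2.5, -8.5, -6.2]
finger_gap: 30.9
gripper_force: 50.5
```

{"method": "drive_tool", "body": {"rows": [[[0.02,0,0,0],[0.02,0,0,0],[0.02,0,0,0],[0.02,0,0,0],[0,0,0,0]]]}}

```text
time_s: 33.78
tcp_pos: [571.5, 136.4, 33.9]
tcp_rot: [0.002, 0.609, 0.793, -0.001]
wrist_force: [2.0, -9.3, -6.2]
finger_gap: 31.0
gripper_force: 50.5
```

{"method": "drive_tool", "body": {"rows": [[[0.02,0,0,0],[0.02,0,0,0],[0,0,0,0]]]}}

```text
time_s: 34.15
tcp_pos: [570.9, 139.1, 34.3]
tcp_rot: [0.002, 0.608, 0.794, -0.001]
wrist_force: [1.6, -8.6, -2.8]
finger_gap: 30.9
gripper_force: 51.0
```

{"method": "drive_tool", "body": {"rows": [[[-0.01,0,0,0],[-0.01,0,0,0],[0,0,0,0]]]}}

```text
time_s: 34.52
tcp_pos: [571.2, 138.2, 34.3]
tcp_rot: [0.002, 0.608, 0.794, -0.001]
wrist_force: [1.5, -8.1, -2.0]
finger_gap: 31.2
gripper_force: 51.0
```

{"method": "drive_tool", "body": {"rows": [[[-0.01,0,0,0],[-0.01,0,0,0],[0,0,0,0]]]}}

```text
time_s: 34.9
tcp_pos: [571.2, 138.0, 34.3]
tcp_rot: [0.001, 0.608, 0.794, -0.001]
wrist_force: [1.2, -6.8, -2.7]
finger_gap: 31.2
gripper_force: 51.0
```

{"method": "drive_tool", "body": {"rows": [[[-0.02,0,0,0],[-0.02,0,0,0],[0,0,0,0]]]}}

```text
time_s: 35.28
tcp_pos: [571.4, 137.8, 34.1]
tcp_rot: [0.001, 0.608, 0.794, -0.0]
wrist_force: [0.9, -5.5, -1.8]
finger_gap: 31.0
gripper_force: 50.9
```

{"method": "drive_tool", "body": {"rows": [[[0,0,0,0],[0,0,0,0],[0,0,0,0],[0,0,0,0],[0,0,-0.2,0],[0,0,-0.5,0],[0,0,-0.8,0],[0,0,-0.8,0],[0,0,-0.8,0],[0,0,-0.8,0],[0,0,0,0]]], "hand": 0}}

```text
time_s: 36.65
tcp_pos: [573.4, 138.7, 233.2]
tcp_rot: [0.002, 0.608, 0.794, 0.004]
wrist_force: [-0.7, 0.3, -0.4]
finger_gap: 85.4
gripper_force: 0.0
```

```bash
python3 - <<'E'
from station import *
from rk import *
print(get_obs()['time_s'],get_obs()['tcp_pos'])
c=capture('wrist')
for th in(200,235):
  for p,A,X in blobs(c,99,th=th,amin=150): 
    if abs(p[0]-320)<70: print(th,p,A,X,(X-O)@np.c_[u,v])
d=capture('side');pickle.dump(d,open('sideF.pkl','wb'));a=cv2.cvtColor(cam('side')['color'],7);b=cv2.cvtColor(d['color'],7)
T=a[150:185,272:302];r=cv2.matchTemplate(b[140:195,262:312],T,5);print(cv2.minMaxLoc(r))
m=(cv2.absdiff(a,b)>30).astype(np.uint8);n,_,st,ct=cv2.connectedComponentsWithStats(m);print([s.tolist() for s in st[1:] if s[4]>25])
E
```

```text
36.65 [573.4 138.7 233.2]
200 [316.8 173.9] 357 [560.5 174.9] [34.2  0.3]
200 [317.1 200.5] 335 [566.2 154.7] [13.2  0.1]
200 [317.2 226. ] 325 [571.8 134.5] [-7.8  0.1]
200 [317.5 250.6] 306 [577.4 114.2] [-28.8  -0. ]
(-0.4603846073150635, 0.9879522323608398, (0, 18), (10, 10))
[[2, 0, 76, 59, 2216], [111, 0, 23, 4, 62], [262, 0, 34, 34, 980], [114, 5, 23, 8, 109], [267, 32, 30, 12, 248], [121, 45, 23, 6, 89], [269, 48, 26, 7, 118], [130, 55, 7, 13, 33], [13, 59, 32, 82, 558], [61, 59, 17, 80, 727], [268, 65, 38, 6, 130], [256, 72, 24, 30, 260], [304, 74, 7, 5, 27], [302, 94, 3, 13, 28], [17, 96, 4, 8, 27], [177, 104, 6, 12, 38], [18, 108, 8, 30, 89], [147, 117, 13, 14, 120], [14, 138, 21, 37, 190], [70, 142, 26, 60, 285], [7, 149, 4, 25, 45], [46, 149, 32, 46, 735], [13, 183, 21, 31, 105], [29, 192, 11, 8, 40], [103, 231, 25, 33, 291], [334, 238, 28, 59, 1084], [258, 258, 13, 12, 73], [240, 263, 51, 60, 1597]]
```

```bash
python3 -c "from station import *;print(finish_job())"
```

```text
the job is handed in; nothing more can be done
None
```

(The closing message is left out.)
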